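# Feel along a curved guide rail for nicks

### The job

Before the runner block is fitted, feel the curved steel guide rail for nicks: run your fingertips lightly along the top of the rail over its whole length, from the end where the runner block stands to the other end, then come clear. Press so lightly that the floating granite plate under the rail sinks only a few millimetres and never comes near its stops, and neither lift nor shift the runner block or the other loose things on the plate.

Things in the scene. Friction and masses are not known exactly. Their poses are not given: they have to be found in the camera images.
- end1 (a point): one end of the curved steel guide rail: middle of its width, on its top face. The rail is one continuous piece bolted to the plate: 20 mm wide, 18 mm high, flat-topped, bent to 200 mm radius in plan, 195 mm long; the top is 108 mm above the bench while the plate floats free
- end5 (a point): the other end of the rail, middle of the rail's width, on its top face
- plate (a joint): how far the floating granite plate has been pressed down, m: 0 floating free at rest, positive downward, stops at 0.008. The plate (240 x 400 x 40 mm, dark grey) floats on four air springs over a grey base; its top is 90 mm above the bench and it moves straight up and down only, sinking 1 mm for each 2.5 N pressed on it and rising again when let go
- stand: grey steel base of the isolated plate, fixed to the bench; origin on the bench surface under the plate's middle, z up, x across the plate's 240 mm, y along its 400 mm. The rail bulges towards -x
- rail1: end piece of the rail, its last 25 mm beside end1; origin at the middle of this part, on the rail's top face; x along the rail towards end5, z up
- rail2: second fifth of the rail (39 mm long), counted from end1; origin at the middle of this part, on the rail's top face; x along the rail towards end5, z up
- rail3: third fifth of the rail (39 mm long), counted from end1; origin at the middle of this part, on the rail's top face; x along the rail towards end5, z up
- rail4: fourth fifth of the rail (39 mm long), counted from end1; origin at the middle of this part, on the rail's top face; x along the rail towards end5, z up
- rail5: end piece of the rail, its last 25 mm beside end5; origin at the middle of this part, on the rail's top face; x along the rail towards end5, z up
- runner: runner block (carriage) of the rail, loose on the plate about 64 mm beyond one of the rail's two ends: aluminium, 52 x 40 x 24 mm high with green end caps and a channel underneath; origin at the centre of its underside. It marks the end to start from
- ringgauge: steel ring gauge, loose on the plate about 64 mm beyond the other end of the rail: 52 mm outside, 26 mm bore, 20 mm high; origin at the centre of its underside; leave alone
- refblock: small roughness reference plate in a dark wooden holder, 30 x 48 x 10 mm high, loose on the plate on the hollow (+x) side of the rail; origin at the centre of its underside; leave alone
- driver: screwdriver with a red handle, 130 mm long, lying loose on the plate on the bulging (-x) side of the rail, roughly along the plate's y; leave alone
Mind the look-alikes: they are no part of the job. Leave any blue, orange or pink look-alike of the runner alone.

How it is judged:
On the way, in this order (a step that is already met when the one before it is completed fails the run):
1. a fingertip is resting lightly (0.5 N or more) on the first 25 mm of the rail, counted from the end where the runner block stands (((distance between runner and end1 below 0.11 m and (contact force between the fingers and rail1 above 0.3 N and value of joint plate above 0.0002 m)) or (distance between runner and end5 below 0.11 m and (contact force between the fingers and rail5 above 0.3 N and value of joint plate above 0.0002 m)))), for 0.1 s.
2. a fingertip is resting lightly (0.5 N or more) on the second fifth of the rail, counted from the end where the runner block stands (((distance between runner and end1 below 0.11 m and (contact force between the fingers and rail2 above 0.3 N and value of joint plate above 0.0002 m)) or (distance between runner and end5 below 0.11 m and (contact force between the fingers and rail4 above 0.3 N and value of joint plate above 0.0002 m)))), for 0.1 s.
3. a fingertip is resting lightly (0.5 N or more) on the third fifth of the rail, counted from the end where the runner block stands (((distance between runner and end1 below 0.11 m and (contact force between the fingers and rail3 above 0.3 N and value of joint plate above 0.0002 m)) or (distance between runner and end5 below 0.11 m and (contact force between the fingers and rail3 above 0.3 N and value of joint plate above 0.0002 m)))), for 0.1 s.
4. a fingertip is resting lightly (0.5 N or more) on the fourth fifth of the rail, counted from the end where the runner block stands (((distance between runner and end1 below 0.11 m and (contact force between the fingers and rail4 above 0.3 N and value of joint plate above 0.0002 m)) or (distance between runner and end5 below 0.11 m and (contact force between the fingers and rail2 above 0.3 N and value of joint plate above 0.0002 m)))), for 0.1 s.
5. a fingertip is resting lightly (0.5 N or more) on the last 25 mm of the rail, counted from the end where the runner block stands (((distance between runner and end1 below 0.11 m and (contact force between the fingers and rail5 above 0.3 N and value of joint plate above 0.0002 m)) or (distance between runner and end5 below 0.11 m and (contact force between the fingers and rail1 above 0.3 N and value of joint plate above 0.0002 m)))), for 0.1 s.
At the end, for the whole second after the job is handed in: The rail has been felt from end to end as above; the plate floats free again within 1 mm of its rest height, and the runner block, ring gauge, reference plate and screwdriver are within 10 mm of where they began (value of joint plate between -0.001 and 0.001 m and distance of each of runner, ringgauge, refblock, driver from where it was at the start of the episode below 0.01 m); the robot touches nothing.
It fails at once if the plate is pressed down by more than 6 mm of the 8 mm to its stops (about 15 N) (value of joint plate above 0.006 m).
It fails at once if the runner block is lifted, or shifted by more than 10 mm (distance of runner from where it was at the start of the episode above 0.01 m).
It fails at once if the ring gauge is lifted, or shifted by more than 10 mm (distance of ringgauge from where it was at the start of the episode above 0.01 m).
It fails at once if the reference plate is lifted, or shifted by more than 10 mm (distance of refblock from where it was at the start of the episode above 0.01 m).
It fails at once if the screwdriver is lifted, or shifted by more than 10 mm (distance of driver from where it was at the start of the episode above 0.01 m).
It also fails if it takes over 45 s, if anything falls off the work surface, if the arm or the gripper's body presses on something with over 40 N, if the wrist force passes 120 N, or if a joint passes its speed limit or range.

### The arm

A 6-joint arm with a two-finger parallel gripper is mounted at the origin on the work surface. World frame = base frame: x ahead of the robot, y to its left, z up, the work surface at z = 0. Lengths are in m, angles in rad, forces in N, time in s.
With the tool pointing down it reaches from about 0.35 to 0.85 m from the base axis. Payload 8.1 kg.
Tool frame: the origin (TCP) lies midway between the tips of the shut fingers; the grasp point (between the pads) lies 19 mm behind it; z points along the fingers, y is the line along which they close (so a half turn about z gives the same grasp; the last joint's range is limited). The gripper opens to 93 mm and grips with 3 to 60 N. Pads are 15 mm wide; open, the fingers measure 128 mm over their backs; the gripper's body (75 mm by 188 mm) begins 65 mm behind the grasp point.
Start: joints at [-1.215, 0.13, 1.488, -0, 1.523, -0.085], TCP at [0.256, -0.543, 0.219] pointing down, gripper open.
Joint ranges: [-2.96, 2.96], [-0.89, 2.26], [0.02, 2.5], [-1.34, 4.48], [0, 2.73], [-2.66, 2.66]. Speed limits (rad/s): [2.39, 2.39, 2.79, 3.14, 3.14, 3.14].

### API

Orientations are given as a unit quaternion [w, x, y, z].
In Python, from workcell import get_state, get_image, camera_info, hand_in, find_in, spot_point gives the robot as it stands.
- The arm moves only by the tool drive_tool, never from a script. Its arguments are lists of equal length, an entry for each row: "travel": the shift along the tool's x, y, z in m, a list of three; "rotation": the turn, a rotation vector about the tool's x, y, z in degrees, a list of three; "gripper": the opening, from -1 (shut) to 1 (fully open), so that 0 is half open. A call has 1 to 20 rows; each row shifts and turns the commanded pose from where the row before left it, along the tool's axes as they then stand; what a row does not reach is not made up. A row lasts 1/8 s, in which the tool goes at most 62.5 mm and 10.7 degrees, less where a joint would pass 70% of its speed; a pose out of reach is approached as far as the arm can. A call is refused whole if a number of a shift passes 0.0625 or a number of a turn 10.7, either way. A call with a gripper value outside its range is refused whole. The fingers move at their own pace and stop on an object; the grip force is fixed at half the most. Time passes only in rows, so rows that do not move let the fingers close. It gives the time, the measured TCP pose, the force, the opening and the grip force at its end, in the units of the state.
- get_state(): the state, without advancing time (a new reading comes with each control period).
- get_image(name): name is "scene" or "top" or "wrist"; returns the picture (384x512x3 uint8, red, green, blue); there is no depth.
- camera_info(name): a dict with "mtx" (3x3 intrinsics, pixels), "extrinsics" (4x4, takes a point from world to camera coordinates). Camera axes: x right, y up, looking along -z (the intrinsics and any distortion apply to the point x, -y, -z); pixel columns grow to the right and rows downward; lengths in m; the calibration is good to about 2 mm. A picture is of the moment at which its call begins: read the wrist's pose just before it. camera_info takes no time and is no camera call; for the wrist camera it gives the pose at the moment of the call.
- hand_in(): hands the job in; it is judged then, once.
Trained networks look in the newest picture that a camera, given by its name, has taken for a name from the list of things; names that differ only in an ending like _2 or _b are one class to them, and where a whole thing is asked for, a point or a joint stands for the part that bears it (a point fixed in the world has none). Each returns a list of dicts, best first, with "score" (0 to 1); they miss things now and then, are a little off and sometimes report something else, mostly with a low value. They report only what shows in the picture. A call takes as long as a camera call. They do not tell look-alikes from the thing itself.
- find_in(camera, query): "bbox" ([left, top, right, bottom] in pixels, round what is visible of it).
- spot_point(camera, query): "at" ([column, row] in pixels: a listed point, or the origin of a listed thing).
The state is a dict: "clock": time; "joint_pos": joint angles; "joint_velocities": joint speeds; "joint_efforts": joint torques, N m; "tool_pos": TCP position; "orientation": TCP orientation; "wrist_force": force on the tool from outside, world axes, zero at the start; "ft_torque": the same for the moment, N m; "gripper_width": opening from 0.0 (shut) to 1.0 (fully open); "finger_force": force on a finger pad.
Only numpy, scipy, OpenCV 4.12 (cv2) and the standard library are available. Lean on these libraries where they do the work, as an engineer would, in place of code of your own. Each camera call takes 0.05 s, during which the arm holds its last target. There are 200 camera calls.

## Working session

There is one attempt and no reset: what is moved stays moved. The work goes in short steps, Python scripts to look and compute and a tool call to move; the robot and the scene stay as the last step left them, time stands still between calls to the robot, and variables do not carry over. Pictures are saved under pics/ and viewed, at most 10 in all, crops included, and the job is handed in when it is done.

Besides the shell and the picture viewer there is one more tool, called after ">>>" by a JSON object that holds its "op" and its "data". drive_tool: Moves the arm, as the interface text tells. Its arguments: {"type":"object","properties":{"travel":{"type":"array"},"rotation":{"type":"array"},"gripper":{"type":"array"}},"required":["travel","rotation","gripper"]}

```bash
mkdir -p pics
cat > h.py <<'E'
import numpy as np, cv2
from workcell import *
def ray(cam,uv,z):
    c=camera_info(cam);K=np.array(c["mtx"]);E=np.array(c["extrinsics"])
    d=np.linalg.inv(K)@[uv[0],uv[1],1.];d=d*[1,-1,-1]
    R=E[:3,:3];o=-R.T@E[:3,3];w=R.T@d
    return o+w*(z-o[2])/w[2]
def save(cam,n): 
    im=get_image(cam);cv2.imwrite(f"pics/{n}.png",im[...,::-1]);return im
E
python3 - <<'E'
from h import *
s=get_state();print(s["clock"],s["tool_pos"],s["orientation"])
a=save("top","top0");b=save("scene","sc0")
cv2.imwrite("pics/both.png",cv2.resize(np.hstack([a,b])[...,::-1],(800,300)))
print({k:v for k,v in camera_info("top").items() if k not in("mtx","extrinsics")})
for cam in("top","scene"):
  for q,z in [("end1",.108),("end5",.108),("rail1",.108),("rail2",.108),("rail3",.108),("rail4",.108),("rail5",.108),("runner",.09),("ringgauge",.09),("refblock",.09),("driver",.1),("stand",0)]:
    for r in spot_point(cam,q)[:3]: print(cam,q,np.round(r["score"],2),np.round(r["at"]),np.round(ray(cam,r["at"],z),3))
print(get_state()["clock"])
E
```

```text
0.0 [ 0.25581895 -0.54210126  0.21758229] [-9.11677799e-04  9.75810920e-01  2.18614276e-01 -1.21640265e-04]
{}
top end1 0.82 [289. 192.] [ 0.601 -0.033  0.108]
top end1 0.65 [208. 193.] [0.602 0.157 0.108]
top end5 0.82 [289. 192.] [ 0.601 -0.033  0.108]
top end5 0.65 [208. 193.] [0.602 0.157 0.108]
top rail1 0.61 [236. 202.] [0.582 0.092 0.108]
top rail1 0.6 [251. 200.] [0.584 0.056 0.108]
top rail1 0.53 [271. 200.] [0.584 0.01  0.108]
top rail2 0.61 [236. 202.] [0.582 0.092 0.108]
top rail2 0.6 [251. 200.] [0.584 0.056 0.108]
top rail2 0.53 [271. 200.] [0.584 0.01  0.108]
top rail3 0.61 [236. 202.] [0.582 0.092 0.108]
top rail3 0.6 [251. 200.] [0.584 0.056 0.108]
top rail3 0.53 [271. 200.] [0.584 0.01  0.108]
top rail4 0.61 [236. 202.] [0.582 0.092 0.108]
top rail4 0.6 [251. 200.] [0.584 0.056 0.108]
top rail4 0.53 [271. 200.] [0.584 0.01  0.108]
top rail5 0.61 [236. 202.] [0.582 0.092 0.108]
top rail5 0.6 [251. 200.] [0.584 0.056 0.108]
top rail5 0.53 [271. 200.] [0.584 0.01  0.108]
top runner 0.92 [189. 187.] [0.62  0.203 0.09 ]
top runner 0.83 [144. 239.] [0.499 0.311 0.09 ]
top
[... 1026 characters left out ...]
cene rail4 0.7 [266. 178.] [0.584 0.093 0.108]
scene rail4 0.68 [243. 202.] [0.586 0.016 0.108]
scene rail4 0.66 [282. 168.] [0.594 0.136 0.108]
scene rail5 0.7 [266. 178.] [0.584 0.093 0.108]
scene rail5 0.68 [243. 202.] [0.586 0.016 0.108]
scene rail5 0.66 [282. 168.] [0.594 0.136 0.108]
scene runner 0.81 [314. 167.] [0.637 0.197 0.09 ]
scene runner 0.67 [364. 178.] [0.735 0.222 0.09 ]
scene runner 0.61 [289. 151.] [0.567 0.216 0.09 ]
scene ringgauge 0.58 [228. 265.] [ 0.635 -0.097  0.09 ]
scene refblock 0.97 [294. 216.] [0.671 0.052 0.09 ]
scene driver 0.75 [218. 181.] [0.508 0.043 0.1  ]
scene stand 0.97 [252. 228.] [0.58  0.054 0.   ]
scene stand 0.24 [287. 166.] [0.535 0.274 0.   ]
1.3
```

View pics/top0.png

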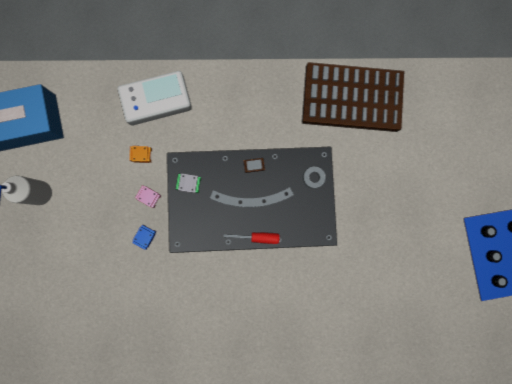

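View pics/sc0.png

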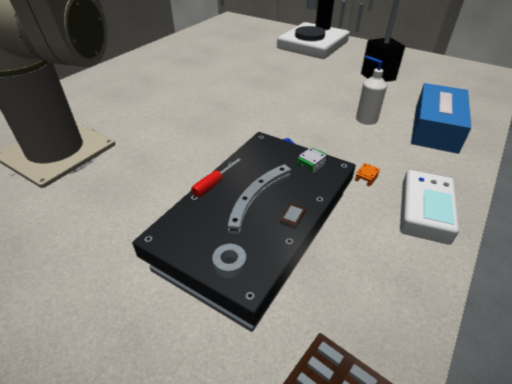

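The top view shows the green-capped runner at about (189,183), beyond the left end of the rail. In the world that is the +y end. The rail runs from (211,195) to (292,191), and the ring gauge is at (315,177). I'll turn the tool so that x is world +y, shut the fingers and go above the rail for a closer look.

>>> {"op": "drive_tool", "data": {"travel": [[0,0,-0.012],[0,0,-0.012],[0,0,-0.012],[0,0,-0.012],[0,0,-0.012],[0,0,-0.012],[0,0,-0.012],[0.05,0.027,0],[0.05,0.027,0],[0.05,0.027,0],[0.05,0.027,0],[0.05,0.027,0],[0.05,0.027,0],[0.05,0.027,0],[0.05,0.027,0],[0.05,0.027,0],[0.05,0.027,0],[0.05,0.027,0],[0.05,0.027,0],[0,0,0]], "rotation": [[0,0,-9.25],[0,0,-9.25],[0,0,-9.25],[0,0,-9.25],[0,0,-9.25],[0,0,-9.25],[0,0,-9.25],[0,0,0],[0,0,0],[0,0,0],[0,0,0],[0,0,0],[0,0,0],[0,0,0],[0,0,0],[0,0,0],[0,0,0],[0,0,0],[0,0,0],[0,0,0]], "gripper": [-1,-1,-1,-1,-1,-1,-1,-1,-1,-1,-1,-1,-1,-1,-1,-1,-1,-1,-1,-1]}}

```text
clock: 3.8
tool_pos: [0.5806, 0.061, 0.3017]
orientation: [-0.001, 0.705, 0.709, -0.0]
wrist_force: [-0.9, -0.1, 1.1]
gripper_width: 0.004
finger_force: 0.0
```

Run:
```python
from h import *
s=get_state();print(s["clock"],s["tool_pos"],s["orientation"],s["wrist_force"],s["gripper_width"])
save("wrist","w0")
for q,z in [("end1",.108),("rail3",.108),("runner",.09),("ringgauge",.09)]:
    for r in spot_point("wrist",q)[:3]: print(q,np.round(r["score"],2),np.round(r["at"]),np.round(ray("wrist",r["at"],z),3))
```

```text
3.8 [0.58058868 0.06096925 0.30166586] [-7.35099827e-04  7.05439332e-01  7.08769913e-01 -1.40195173e-04] [-0.87034368 -0.0952633   1.10868026] 0.0042658625213859375
end1 0.8 [273.  98.] [0.596 0.15  0.108]
end1 0.59 [276. 249.] [ 0.602 -0.045  0.108]
rail3 0.87 [258. 178.] [0.578 0.052 0.108]
rail3 0.85 [269. 109.] [0.591 0.136 0.108]
rail3 0.78 [260. 147.] [0.581 0.092 0.108]
runner 0.75 [296.  51.] [0.623 0.202 0.09 ]
ringgauge 0.38 [196. 168.] [0.496 0.062 0.09 ]
```

View pics/w0.png

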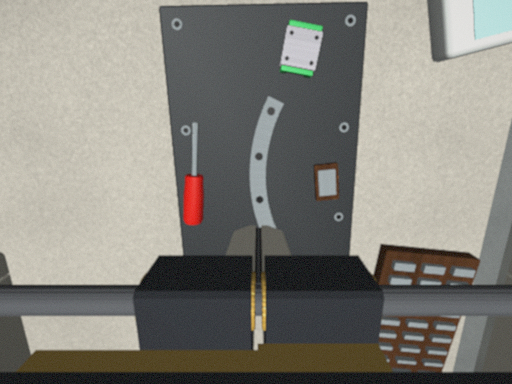

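The wrist view shows the rail from its runner end at about (274,100) down to where the fingers hide it near (265,228). The runner is at (302,47) and the screwdriver lies to the left. I'll fit the known arc to rail pixels from both pictures.

Run:
```python
from h import *
from scipy.optimize import least_squares
def pts(cam,f,poly):
    im=cv2.imread(f"pics/{f}.png");g=im.max(2)
    m=np.zeros_like(g);cv2.fillPoly(m,[np.array(poly)],255)
    t,_=cv2.threshold(g[m>0].reshape(-1,1),0,255,cv2.THRESH_OTSU)
    v,u=np.where((g>t)&(m>0));print(cam,t,len(u))
    return np.array([ray(cam,(a,b),.108)[:2] for a,b in zip(u,v)])
W=pts("wrist","w0",[[262,90],[292,96],[284,130],[275,170],[276,222],[244,222],[242,150]])
T=pts("top","top0",[[206,184],[248,196],[290,183],[297,198],[250,212],[206,203]])
np.save("W.npy",W)
def arc(p,n=60):
    # p = end-mid x,y, yaw ; phi along
    ph=np.linspace(-.4875,.4875,n); q=np.c_[.2-.2*np.cos(ph),.2*np.sin(ph)]
    c,s=np.cos(p[2]),np.sin(p[2]); return q@np.array([[c,s],[-s,c]])+p[:2]
def fit(P,ends):
    def r(p):
        c,s=np.cos(p[2]),np.sin(p[2]); C=p[:2]+.2*np.array([c,s]); d=P-C
        res=np.hypot(*d.T)-.2
        ang=np.arctan2(d@[-s,c]*-1*-1, -(d@[c,s]))
        e=[ (np.max(ang) if ends!='T' else np.percentile(ang,99.7))-.4875]
        if ends=='T': e.append(np.percentile(ang,.3)+.4875)
        return np.r_[res, np.array(e)*.2*np.sqrt(len(P))]
    s=least_squares(r,[.578,.06,0],diff_step=1e-3); return s.x,np.std(s.fun)
for n,P in(("W",W),("T",T)):
    p,e=fit(P,n);print(n,p,e);print(np.round(arc(p,9)[::-1],4).tolist())
```

```text
wrist 126.0 1972
top 101.0 676
W [0.57717313 0.0528059  0.01603563] 0.0060974112222562295
[[0.599, 0.1469], [0.5892, 0.1245], [0.5823, 0.1012], [0.5783, 0.0771], [0.5772, 0.0528], [0.579, 0.0285], [0.5839, 0.0046], [0.5915, -0.0185], [0.602, -0.0405]]
T [0.57966979 0.05541909 0.01932536] 0.006087845388157177
[[0.6012, 0.1495], [0.5915, 0.1272], [0.5846, 0.1038], [0.5807, 0.0798], [0.5797, 0.0554], [0.5816, 0.0311], [0.5865, 0.0073], [0.5943, -0.0158], [0.6048, -0.0378]]
```

The two fits agree to about 3 mm. I'll go above the rail about 9 mm in from the runner end.

>>> {"op": "drive_tool", "data": {"travel": [[0.0197,0.004,0.03],[0.0197,0.004,0.03],[0.0197,0.004,0.03],[0.0197,0.004,0.03],[0,0,0.03],[0,0,0.025],[0,0,0.01],[0,0,0]], "rotation": [[0,0,0],[0,0,0],[0,0,0],[0,0,0],[0,0,0],[0,0,0],[0,0,0],[0,0,0]], "gripper": [-1,-1,-1,-1,-1,-1,-1,-1]}}

```text
clock: 5.05
tool_pos: [0.5957, 0.1353, 0.1176]
orientation: [-0.0, 0.708, 0.707, -0.0]
wrist_force: [-0.0, 0.2, 0.4]
gripper_width: 0.004
finger_force: 0.0
```

Run:
```python
from h import *
s=get_state();print(s["clock"],s["tool_pos"],s["wrist_force"])
a=save("wrist","w1");b=get_image("scene")
cv2.imwrite("pics/c1.png",np.hstack([cv2.resize(a[:,150:406],(400,600)),cv2.resize(b[100:280,190:310+0],(400,600))])[...,::-1])
```

```text
5.05 [0.59568809 0.13530582 0.11756231] [-0.03068201  0.15121903  0.44466836]
```

View pics/c1.png

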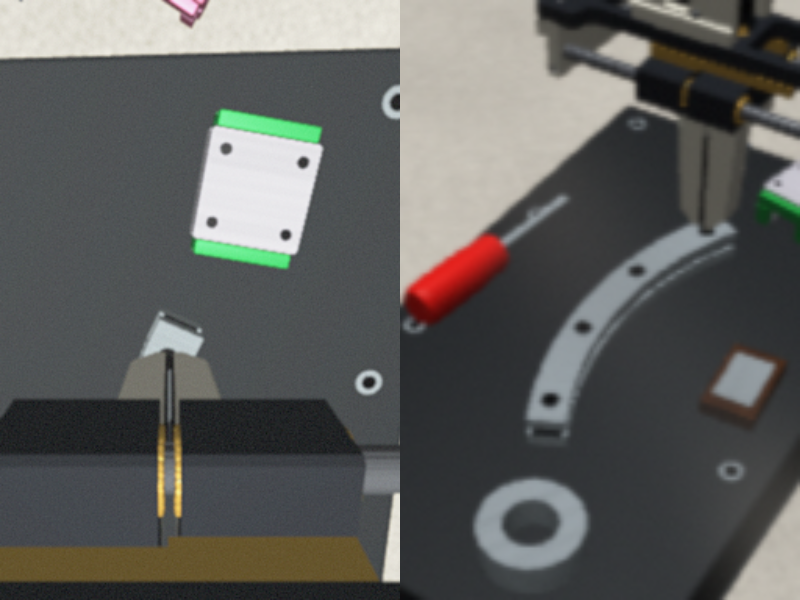

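The close view shows the rail end just ahead of the fingertips, between crop corners (160,315) and (203,330). The tips are over the rail. I'll check the end position, then touch.

Run:
```python
from h import *
for c in((160,316),(203,331),(181,323)): print(ray("wrist",(150+c[0]*.64,c[1]*.64),.108).round(4))
```

```text
[0.5919 0.1573 0.108 ]
[0.6095 0.1509 0.108 ]
[0.6005 0.1543 0.108 ]
```

>>> {"op": "drive_tool", "data": {"travel": [[0.002,0,0.003],[0,0,0.002],[0,0,0.001],[0,0,0.001],[0,0,0]], "rotation": [[0,0,0],[0,0,0],[0,0,0],[0,0,0],[0,0,0]], "gripper": [-1,-1,-1,-1,-1]}}

```text
clock: 5.78
tool_pos: [0.5959, 0.1382, 0.1105]
orientation: [-0.0, 0.707, 0.707, -0.0]
wrist_force: [-0.6, 0.1, -0.7]
gripper_width: 0.005
finger_force: 0.0
```

The end is at (0.6005, 0.1543), which matches the networks' ends rather than my fit: the rail is centred at y ≈ 0.0605. I'll shift a little outwards, then touch.

>>> {"op": "drive_tool", "data": {"travel": [[0.0075,0.001,0],[0,0,0.001],[0,0,0.001],[0,0,0.001],[0,0,0]], "rotation": [[0,0,0],[0,0,0],[0,0,0],[0,0,0],[0,0,0]], "gripper": [-1,-1,-1,-1,-1]}}

```text
clock: 6.4
tool_pos: [0.5969, 0.1457, 0.1077]
orientation: [-0.0, 0.707, 0.707, 0.0]
wrist_force: [-0.1, -0.1, 0.5]
gripper_width: 0.008
finger_force: 0.7
```

>>> {"op": "drive_tool", "data": {"travel": [[0,0,0.001],[0,0,0.0005],[0,0,0],[0,0,0]], "rotation": [[0,0,0],[0,0,0],[0,0,0],[0,0,0]], "gripper": [-1,-1,-1,-1]}}

```text
clock: 6.9
tool_pos: [0.5969, 0.1457, 0.1063]
orientation: [-0.0, 0.707, 0.707, 0.0]
wrist_force: [-2.8, 0.0, 5.2]
gripper_width: 0.009
finger_force: 2.5
```

Contact is made at about 5 N, so the plate is about 2 mm down. Now I'll sweep the first half along the arc.

>>> {"op": "drive_tool", "data": {"travel": [[-0.0041,-0.0017,0],[-0.0041,-0.0017,0],[-0.0041,-0.0017,0],[-0.0041,-0.0016,0],[-0.0042,-0.0013,0],[-0.0042,-0.0013,0],[-0.0042,-0.0013,0],[-0.0042,-0.0013,0],[-0.0043,-0.0009,0],[-0.0043,-0.0009,0]], "rotation": [[0,0,0],[0,0,0],[0,0,0],[0,0,0],[0,0,0],[0,0,0],[0,0,0],[0,0,0],[0,0,0],[0,0,0]], "gripper": [-1,-1,-1,-1,-1,-1,-1,-1,-1,-1]}}

```text
clock: 8.15
tool_pos: [0.5831, 0.1038, 0.1062]
orientation: [-0.0, 0.707, 0.707, 0.0]
wrist_force: [0.5, 4.8, 5.9]
gripper_width: 0.005
finger_force: 2.7
```

>>> {"op": "drive_tool", "data": {"travel": [[-0.0043,-0.0011,0],[-0.0043,-0.001,0],[-0.0044,-0.0008,0],[-0.0044,-0.0006,0],[-0.0044,-0.0006,0],[-0.0044,-0.0005,0],[-0.0044,-0.0003,0],[-0.0044,-0.0002,0],[-0.0044,-0.0001,0],[-0.0044,0,0]], "rotation": [[0,0,0],[0,0,0],[0,0,0],[0,0,0],[0,0,0],[0,0,0],[0,0,0],[0,0,0],[0,0,0],[0,0,0]], "gripper": [-1,-1,-1,-1,-1,-1,-1,-1,-1,-1]}}

```text
clock: 9.4
tool_pos: [0.5776, 0.0601, 0.106]
orientation: [-0.0, 0.707, 0.707, -0.0]
wrist_force: [-0.8, 4.0, 5.7]
gripper_width: 0.004
finger_force: 2.8
```

Run:
```python
from h import *
b=save("scene","s2");cv2.imwrite("pics/c2.png",cv2.resize(b[100:290,180:360],(570,600))[...,::-1])
```

```text
(no output)
```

View pics/c2.png

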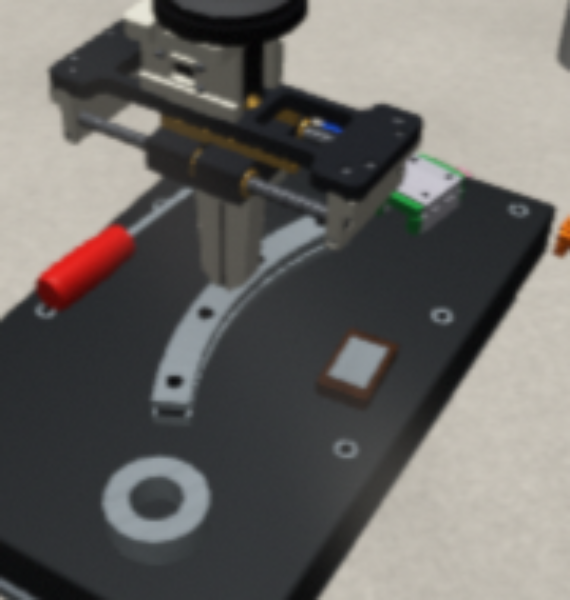

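At mid-rail the tips sit on the rail top at crop (230,280), and the loose things have not moved. I'll do the second half the same way.

>>> {"op": "drive_tool", "data": {"travel": [[-0.0044,0.0001,0],[-0.0044,0.0002,0],[-0.0044,0.0003,0],[-0.0044,0.0004,0],[-0.0044,0.0005,0],[-0.0044,0.0006,0],[-0.0044,0.0006,0],[-0.0043,0.0008,0],[-0.0043,0.0009,0],[-0.0043,0.001,0]], "rotation": [[0,0,0],[0,0,0],[0,0,0],[0,0,0],[0,0,0],[0,0,0],[0,0,0],[0,0,0],[0,0,0],[0,0,0]], "gripper": [-1,-1,-1,-1,-1,-1,-1,-1,-1,-1]}}

```text
clock: 10.7
tool_pos: [0.5826, 0.0165, 0.1059]
orientation: [-0.001, 0.707, 0.707, -0.0]
wrist_force: [-1.9, 4.4, 6.5]
gripper_width: 0.004
finger_force: 3.0
```

>>> {"op": "drive_tool", "data": {"travel": [[-0.0042,0.0012,0],[-0.0042,0.0013,0],[-0.0042,0.0014,0],[-0.0042,0.0014,0],[-0.0042,0.0015,0],[-0.0042,0.0016,0],[-0.0041,0.0017,0],[-0.0041,0.0017,0],[-0.004,0.0019,0],[-0.004,0.002,0],[0,0,0],[0,0,0]], "rotation": [[0,0,0],[0,0,0],[0,0,0],[0,0,0],[0,0,0],[0,0,0],[0,0,0],[0,0,0],[0,0,0],[0,0,0],[0,0,0],[0,0,0]], "gripper": [-1,-1,-1,-1,-1,-1,-1,-1,-1,-1,-1,-1]}}

```text
clock: 12.2
tool_pos: [0.5982, -0.0254, 0.1058]
orientation: [-0.001, 0.707, 0.707, -0.001]
wrist_force: [-1.2, 2.6, 5.8]
gripper_width: 0.008
finger_force: 3.1
```

Run:
```python
from h import *
b=save("scene","s3");cv2.imwrite("pics/c3.png",cv2.resize(b[130:310,170:350],(600,600))[...,::-1])
```

```text
(no output)
```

View pics/c3.png

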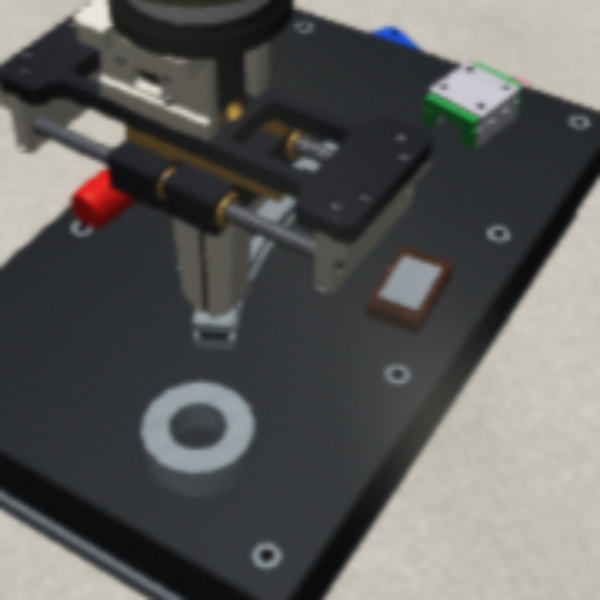

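The tips rest on the last few millimetres of the rail, just short of its end at crop (215,330). To be sure the whole length is covered I'll go 5 mm further, then lift clear.

>>> {"op": "drive_tool", "data": {"travel": [[-0.0022,0.0012,0],[-0.0022,0.0012,0],[0,0,0],[0,0,-0.003],[0,0,-0.005],[0,0,-0.02],[0,0,-0.04],[0,0,-0.05],[0,0,-0.03],[0,0,0],[0,0,0],[0,0,0],[0,0,0]], "rotation": [[0,0,0],[0,0,0],[0,0,0],[0,0,0],[0,0,0],[0,0,0],[0,0,0],[0,0,0],[0,0,0],[0,0,0],[0,0,0],[0,0,0],[0,0,0]], "gripper": [-1,-1,-1,-1,-1,-1,-1,-1,-1,-1,-1,-1,-1]}}

```text
clock: 13.88
tool_pos: [0.6009, -0.0294, 0.2527]
orientation: [-0.001, 0.707, 0.707, -0.001]
wrist_force: [-0.3, 0.4, -0.7]
gripper_width: 0.005
finger_force: 0.0
```

Run:
```python
from h import *
s=get_state();print(s["clock"],s["tool_pos"],s["wrist_force"]);print(hand_in())
```

```text
13.875 [ 0.60089879 -0.02935622  0.25268265] [-0.28274669  0.38998881 -0.67926914]
the job is handed in; nothing more can be done
None
```

I ran the fingertips along the rail from the runner end to the other end, reading 5–6.5 N (about 2–3 mm of plate sink) at each check, then lifted clear and handed the job in at 13.9 s; hand-in returned no verdict, and I saw no loose thing move in the pictures.

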